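Take the battery cover off the parcel scale

TASK

The batteries of the parcel scale on the packing bench need changing: pinch the cover's spring tab in, slide the cover gently out from under its lip until it just meets its stop and lift it straight off without forcing anything, then set it down in the shallow grey tray, flat and right way up, and let go. Do not crush the tab, and leave everything else on the bench where it is.

Things in the scene. Friction and masses are not known exactly. Their poses are not given: they have to be found in the camera images.
- scale: Bench parcel scale, fixed, grey housing 220 (x) x 280 (y) mm, deck 55 mm above the table. A steel platter (top at 68 mm) covers its +y part; the flat deck of its -y part holds the battery cover, with 53 mm of bare deck to the cover's -y side and 36 mm up to the platter on its +y side. Origin on the table under the housing; its -x side (display, keys) faces roughly to the robot.
- well (a point): Fixed point of the scale at deck height (55 mm), middle of the battery opening, where the cover's centre lies at the start (axes as the scale).
- cover: Battery cover, loose grey plate 70 (x) x 44 (y) x 4 mm, about 60 g, at the start flush in the deck, axes as the scale's. Origin under its centre, at its lowest feet, 16 mm below the plate's top (39 mm above the table at the start); on a flat floor it rests level on these feet. Two uprights at its mid-length (x = 0), to be pinched from above along y, stand 16 to 36 mm above its origin.
- grip (a point): Middle of the outer face of the fixed upright, on the cover's +y side: at x = 0, y = +20, z = +26 mm of the cover; 22 mm long in x, 4 mm thick, 20 mm high, ribbed and grippy like the tab it faces.
- tab (a joint): How far the spring tab is pressed in, towards the cover's +y: 0 = out, hook caught under the deck's edge; free at about 3 to 7 mm; 0.008 m = fully in. The spring takes 3 N at first, 8 N fully in; over 30 N on the tab breaks it. Fully in, the pinched width is 32 mm and its middle lies 4 mm to the +y side of the cover's centre. The cover has 2 mm of play either way across.
- tab_pad (a point): Middle of the outer face of the spring tab, an upright like the fixed one but on the cover's -y side: at x = 0, y = -20 (tab out), z = +26 mm of the cover; moves with the tab.
- toes (a point): Between the tips of the cover's two front toes, 17 mm beyond its +x edge, under a lip of the housing; a rear toe is caught likewise inside. Draw the cover towards its -x to free them: unseen and different on each scale, all come clear after 2 to 16 mm, and an inner stop ends the slide 2 mm later. Then it lifts straight up, tab still in. Keep cover-to-scale forces under 12 N.
- tray: Shallow grey tray fixed to the table, outside 170 (x) x 130 (y) x 18 mm high, walls 4 mm; it lies to the left or the right of the scale. Origin under its centre.
- tray_floor (a point): Centre of the tray's inner floor, 4 mm above the table.
- carton: Open cardboard carton 150 x 120 x 75 mm, origin under its centre; leave it where it is.
- parcel: Small cardboard parcel 90 x 70 x 35 mm lying on the scale's platter, origin under its centre; leave it.
- tape: Roll of packing tape lying flat, 96 mm across, 48 mm high, origin under its centre; leave it.
- pump: White pump bottle, 68 mm across, 154 mm high, origin under its centre; leave it.
- marker: Marker pen lying flat, 125 mm long, 17 mm thick, origin under its centre; leave it.
- stapler: Stapler, 130 x 36 x 38 mm, origin under its centre; leave it.
Things that resemble listed ones, but are neither listed nor needed, are in the scene too. What is shaped like the cover but green or yellow is not meant.

How it is judged:
By the outcome, as a careful person would: the job done as asked, in the order asked, and still so for the second after the job is handed in, with the robot touching nothing.
It also fails if it takes over 64 s, if anything falls off the work surface, if the arm or the gripper's body presses on something with over 40 N, if the wrist force passes 120 N, or if a joint passes its speed limit or range.

ROBOT

A 6-joint arm with a two-finger parallel gripper is mounted at the origin on the work surface. World frame = base frame: x ahead of the robot, y to its left, z up, the work surface at z = 0. Lengths are in mm, angles in rad, forces in N, time in s.
With the tool pointing down it reaches from about 300 to 850 mm from the base axis. Payload 4.2 kg.
Tool frame: the origin (TCP) lies midway between the tips of the shut fingers; the grasp point (between the pads) lies 19 mm behind it; z points along the fingers, y is the line along which they close (so a half turn about z gives the same grasp; the last joint's range is limited). The gripper opens to 91 mm and grips with 3 to 60 N. Pads are 32 mm wide; open, the fingers measure 118 mm over their backs; the gripper's body (76 mm by 178 mm) begins 60 mm behind the grasp point.
Start: joints at [-1.124, 0.32, 1.565, -0, 1.257, -0.02], TCP at [258.773, -513.497, 213.976] pointing down, gripper open.
Joint ranges: [-3.11, 3.11], [-0.84, 2.01], [0.21, 2.61], [-1.34, 4.49], [0.05, 2.63], [-2.56, 2.56]. Speed limits (rad/s): [2.57, 2.57, 3.14, 3.14, 3.14, 3.14].

INTERFACE

Orientations are given as a 3x3 rotation matrix whose columns are the frame's x, y, z axes.
In Python, from rig import monitor, vision, robot gives the robot as it stands.
- The arm moves only by the shell command python3 -m handwheel 'ROWS' [FORCE]. ROWS is JSON, a list of rows, each an object with "travel": the shift along the tool's x, y, z in m, a list of three; "yaw": the turn about the tool's z in rad; "claw": the opening, from 0 (shut) to 1 (fully open). A call has 1 to 10 rows; each row shifts and turns the commanded pose from where the row before left it, along the tool's axes as they then stand; what a row does not reach is not made up. A row lasts 1/8 s, in which the tool goes at most 62.5 mm and 10.7 degrees, less where a joint would pass 70% of its speed; a pose out of reach is approached as far as the arm can. A call with a gripper value outside its range is refused whole. The fingers move at their own pace and stop on an object; FORCE is the grip in N (left out, the last holds). Time passes only in rows, so rows that do not move let the fingers close. It gives the time, the measured TCP pose, the force, the opening and the grip force at its end, in the units of the state.
- monitor.get_state(): the state, without advancing time (a new reading comes with each control period).
- vision.grab_frame(name): name is "side" or "top" or "wrist"; returns a dict with "img" (480x640x3 uint8, red, green, blue), "camera_matrix" (3x3 intrinsics, pixels), "rvec" (rotation vector, rad) and "tvec" (3), from world to camera coordinates, as OpenCV has them. Camera axes: x right, y down, z forward; pixel columns grow to the right and rows downward; lengths in mm; the calibration is good to about 2 mm. A picture is of the moment at which its call begins. There is no depth.
- robot.finish_job(): hands the job in; it is judged then, once.
The state is a dict: "clock": time; "joint_positions": joint angles; "joint_vel": joint speeds; "joint_torque": joint torques, N m; "ee_pos": TCP position; "orientation": TCP orientation; "force": force on the tool from outside, world axes, zero at the start; "wrist_torque": the same for the moment, N m; "grip_width": finger opening in mm; "grip_force": force on a finger pad.
Only numpy, scipy, OpenCV 4.12 (cv2) and the standard library are available. Lean on these libraries where they do the work, as an engineer would, in place of code of your own. Each camera call takes 0.05 s, during which the arm holds its last target. There are 200 camera calls.

## Working session

There is one attempt and no reset: what is moved stays moved. The work goes in short steps, Python scripts to look and compute and a shell command to move; the robot and the scene stay as the last step left them, time stands still between calls to the robot, and variables do not carry over. Pictures are saved under pics/ and viewed, at most 10 in all, crops included, and the job is handed in when it is done.

```bash
ls; mkdir -p pics
cat > h.py <<'E'
import numpy as np, cv2
from rig import monitor, vision, robot
def ray(f,u,v):
    R=cv2.Rodrigues(np.array(f["rvec"],float))[0]; t=np.array(f["tvec"],float).ravel()
    K=np.array(f["camera_matrix"],float)
    d=R.T@np.linalg.inv(K)@np.array([u,v,1.]); return -R.T@t, d
def onplane(f,u,v,z):
    c,d=ray(f,u,v); return c+d*(z-c[2])/d[2]
def proj(f,P):
    return cv2.projectPoints(np.array(P,float).reshape(-1,3),np.array(f["rvec"],float),np.array(f["tvec"],float),np.array(f["camera_matrix"],float),None)[0].reshape(-1,2)
def grab(n,name=None):
    f=vision.grab_frame(n)
    if name: cv2.imwrite('pics/'+name,cv2.cvtColor(f["img"],cv2.COLOR_RGB2BGR))
    return f
E
python3 - <<'E'
from h import *
import pickle
fs={n:grab(n,n+'0.png') for n in('top','side')}
pickle.dump(fs,open('f0.pkl','wb'))
for n,f in fs.items(): print(n,ray(f,320,240))
s=monitor.get_state(); print(s)
E
```

```text
pics
top (array([ 488.95625862,   -7.8109943 , 1217.2972953 ]), array([ 0.04607079,  0.03508574, -0.998613  ]))
side (array([108.01937066, 720.30992714, 945.62488075]), array([ 0.36769101, -0.59575002, -0.71409699]))
{'clock': 0.1, 'joint_positions': array([-1.12399665e+00,  3.20205006e-01,  1.56552862e+00, -5.31107994e-05,
        1.25739806e+00, -1.99756061e-02]), 'joint_vel': array([ 7.41782897e-05, -4.79648816e-04, -4.16264003e-03,  1.01996274e-03,
       -4.13578759e-04,  2.12195538e-03]), 'joint_torque': array([-1.89440698e-04, -4.13331985e+01, -2.32509881e+01,  7.28798518e-02,
        4.21507191e-02, -4.05427636e-05]), 'ee_pos': array([ 258.56220832, -513.09125318,  213.22857779]), 'orientation': array([[ 8.93016688e-01,  4.50022989e-01, -7.10551195e-04],
       [ 4.50023549e-01, -8.93015643e-01,  1.36612104e-03],
       [-1.97474596e-05, -1.53973366e-03, -9.99998814e-01]]), 'force': array([-0.4537535 ,  0.45903843, -0.10521476]), 'wrist_torque': array([ 0.00970883, -0.01645771,  0.01862003]), 'grip_force': 0.0, 'grip_width': 91.31449733081153}
```

View pics/top0.png

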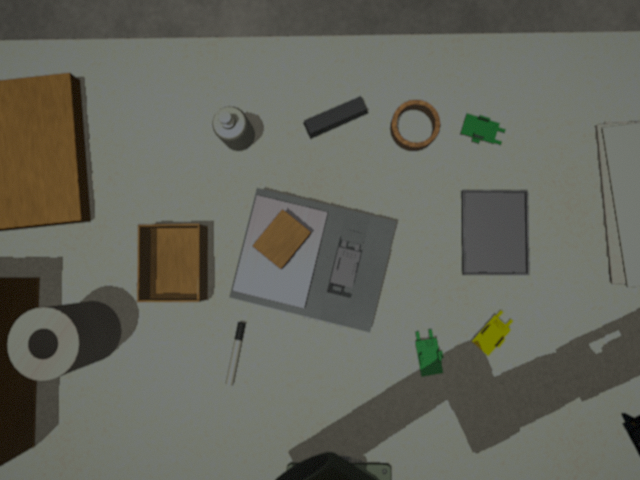

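View pics/side0.png

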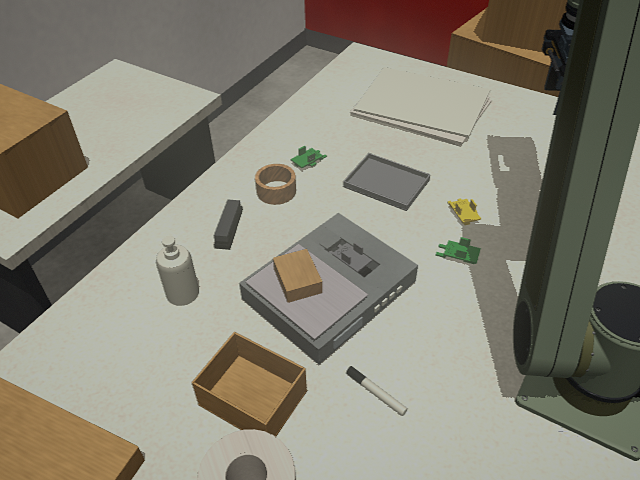

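The top view shows the scale with corners near (258,190), (398,218), (370,330) and (231,297), and the cover at about (345,262). The tray is at (495,232), to the right of the scale. The green and yellow look-alikes at (483,128), (429,352) and (492,332) can be ignored. Next I'll measure the scale and tray.

Run:
```python
from h import *
import pickle
fs=pickle.load(open('f0.pkl','rb')); f=fs['top']; im=f['img']
for p in[(385,270),(495,232),(345,290),(280,270),(440,200),(495,205)]: print(p,im[p[1],p[0]])
hsv=cv2.cvtColor(im,cv2.COLOR_RGB2HSV)
v=im.max(2); sat=hsv[...,1]
m=((v<135)&(v>60)&(sat<60)).astype(np.uint8)
m2=cv2.morphologyEx(m,cv2.MORPH_OPEN,np.ones((3,3)))
n,l,st,c=cv2.connectedComponentsWithStats(m2)
for i in range(1,n):
    if st[i,4]>1500:
        cn=max(cv2.findContours((l==i).astype(np.uint8),0,2)[0],key=cv2.contourArea)
        r=cv2.minAreaRect(cn); print(st[i],r)
        for z in(18,55):
            P=np.array([onplane(f,*q,z)[:2] for q in cv2.boxPoints(r)])
            print(z,P.round(1).tolist(),P.mean(0).round(1),np.linalg.norm(P[1]-P[0]).round(1),np.linalg.norm(P[2]-P[1]).round(1))
a=cv2.resize(im[210:320,290:420],None,fx=5,fy=5,interpolation=2)
cv2.imwrite('pics/topcrop.png',cv2.cvtColor(a,cv2.COLOR_RGB2BGR)[:560,:650])
```

```text
(385, 270) [79 78 73]
(495, 232) [81 79 80]
(345, 290) [77 82 79]
(280, 270) [117 120 123]
(440, 200) [120 123 113]
(495, 205) [80 81 82]
[     0      0    640    480 269440] ((319.5, 239.5), (479.0, 639.0), 90.0)
18 [[1049.3, 702.1], [1027.5, -613.2], [83.0, -576.3], [74.6, 668.3]] [558.6  45.2] 1315.4 945.3
55 [[1032.1, 680.2], [1010.9, -594.5], [95.5, -558.7], [87.4, 647.4]] [556.5  43.6] 1274.8 916.1
```

View pics/topcrop.png

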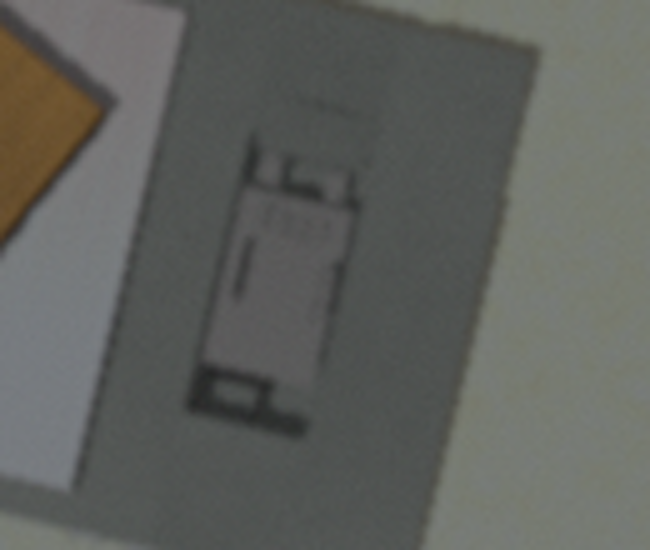

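The crop shows the cover plate with corners at about (240,185), (357,208), (318,385) and (203,362). Its uprights' dark slits are at (243,268) on the +y side and (335,290) on the -y side.

Run:
```python
from h import *
import pickle
fs=pickle.load(open('f0.pkl','rb')); f=fs['top']; im=f['img']
q=np.array([(240,185),(357,208),(318,385),(203,362)])/5+[290,210]
P=np.array([onplane(f,*a,55)[:2] for a in q]);print(P.round(1),P.mean(0), [np.linalg.norm(P[i]-P[i-1]).round(1) for i in range(4)])
d=(P[0]+P[1]-P[2]-P[3]);print('coverx yaw',np.arctan2(d[1],d[0]))
e=np.array([(540,50),(425,550)])/5+[290,210]
E_=[onplane(f,*a,55)[:2] for a in e]; d=E_[0]-E_[1];print('edge yaw',np.arctan2(d[1],d[0]))
H=np.array([onplane(f,*a,55)[:2] for a in [(258,190),(398,218),(370,330),(231,297)]]);print(H.round(),[np.linalg.norm(H[i]-H[i-1]).round(1) for i in range(4)])
d=H[0]-H[1];print('long yaw-90',np.arctan2(d[1],d[0])-np.pi/2)
# tray by side-agnostic mask
sub=im[170:295,440:550].astype(int); m=(sub.max(2)<100).astype(np.uint8)
cn=max(cv2.findContours(m,0,2)[0],key=cv2.contourArea); r=cv2.minAreaRect(cn)
b=cv2.boxPoints(r)+[440,170]; T=np.array([onplane(f,*a,18)[:2] for a in b]);print(T.round(1),T.mean(0),[np.linalg.norm(T[i]-T[i-1]).round(1) for i in range(4)])
# grip yaw target
R=monitor.get_state()['orientation'];print('tool x yaw',np.arctan2(R[1,0],R[0,0]),'tool y yaw',np.arctan2(R[1,1],R[0,1]))
```

```text
[[528.9  -1.8]
 [519.8 -46.9]
 [451.8 -31.4]
 [460.7  12.8]] [490.28014518 -16.82383148] [np.float64(69.7), np.float64(46.0), np.float64(69.8), np.float64(45.1)]
coverx yaw -0.21751815241364603
edge yaw -0.23618119416416983
[[ 641.  154.]
 [ 584. -118.]
 [ 370.  -62.]
 [ 433.  206.]] [np.float64(214.2), np.float64(278.0), np.float64(221.9), np.float64(275.1)]
long yaw-90 -0.2045604408460293
[[ 644.9 -247.8]
 [ 644.  -382.3]
 [ 475.3 -377.8]
 [ 475.7 -244.6]] [ 559.98192114 -313.13607049] [np.float64(169.3), np.float64(134.5), np.float64(168.8), np.float64(133.3)]
tool x yaw 0.46679170951534094 tool y yaw -1.1040046476854197
```

```bash
python3 -m handwheel '[{"travel":[0.043,-0.034,0],"yaw":0,"claw":1},{"travel":[0.043,-0.034,0],"yaw":0,"claw":1},{"travel":[0.043,-0.034,0],"yaw":0,"claw":1},{"travel":[0.043,-0.034,0],"yaw":0,"claw":1},{"travel":[0.043,-0.034,0],"yaw":0,"claw":1},{"travel":[0.043,-0.034,0],"yaw":0,"claw":1},{"travel":[0.043,-0.034,0],"yaw":0,"claw":1},{"travel":[0.043,-0.034,0],"yaw":0,"claw":1},{"travel":[0.043,-0.034,0],"yaw":0,"claw":1},{"travel":[0.043,-0.034,0],"yaw":0,"claw":1}]' 12
python3 -m handwheel '[{"travel":[0,0,0],"yaw":0.171,"claw":0.66},{"travel":[0,0,0],"yaw":0.171,"claw":0.66},{"travel":[0,0,0],"yaw":0.171,"claw":0.66},{"travel":[0,0,0],"yaw":0.171,"claw":0.66},{"travel":[0,0,0],"yaw":0,"claw":0.66},{"travel":[0,0,0],"yaw":0,"claw":0.66}]'
python3 - <<'E'
from h import *
import pickle
f=grab('wrist','w1.png'); pickle.dump(f,open('w1.pkl','wb'));print(ray(f,320,240))
E
```

```text
clock: 1.35
ee_pos: [490.1, -14.6, 213.7]
orientation: [[0.893, 0.45, -0.0], [0.45, -0.893, -0.0], [-0.0, 0.0, -1.0]]
force: [-0.2, -0.2, -0.5]
grip_width: 91.3
grip_force: 0.0
clock: 2.1
ee_pos: [489.6, -16.4, 213.8]
orientation: [[0.977, -0.213, -0.0], [-0.213, -0.977, -0.0], [-0.0, 0.0, -1.0]]
force: [0.6, 0.4, -0.5]
grip_width: 60.1
grip_force: 0.0
(array([570.49804512, -34.98428793, 383.77723433]), array([-0.28266843,  0.08142153, -0.95597233]))
```

View pics/w1.png

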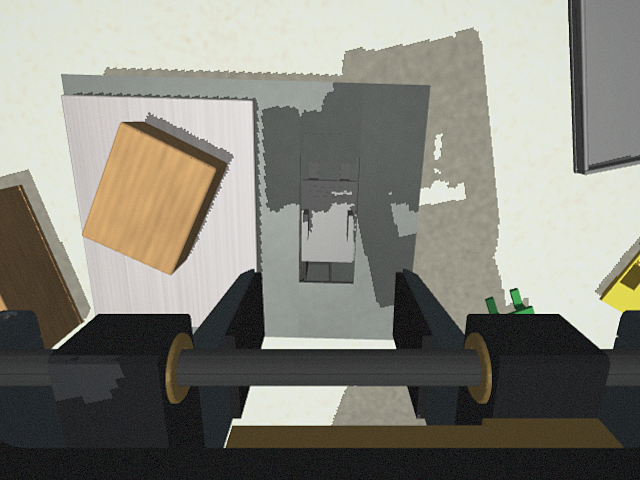

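The wrist view shows the cover plate at columns 301–356, rows 180–262, with the uprights at (307,220) and (352,222). The scale's axes line up with the image. I'll zoom in for the exact offset.

Run:
```python
from h import *
import pickle
f=pickle.load(open('w1.pkl','rb'));im=f['img']
a=cv2.resize(im[160:300,240:420],None,fx=4,fy=4,interpolation=2)
cv2.imwrite('pics/w1c.png',cv2.cvtColor(a,cv2.COLOR_RGB2BGR))
s=monitor.get_state();p=s['ee_pos'];R=s['orientation']
for n,z,q in[('plate/well left',55,(301,230)),('right',55,(357,230)),('top',55,(330,180)),('bot',55,(330,262)),('deckR top',55,(430,86)),('platter edge',68,(256,98))]:
    print(n,(R.T@(onplane(f,*q,z)-p)).round(1))
print('tcp at z55 ->',proj(f,p+R@[0,0,p[2]-55]))
for z in(55,):
  e=[onplane(f,*q,z) for q in((430,86),(401,270-0))]
```

```text
plate/well left [ -9.2 -21.7 158.8]
right [ -9.1  25.5 158.8]
top [ 33.    2.7 158.8]
bot [-37.8   2.9 158.8]
deckR top [104.6  78.5 158.8]
platter edge [ 95.3 -52.  145.8]
tcp at z55 -> [[326.71060805 219.45468562]]
```

View pics/w1c.png

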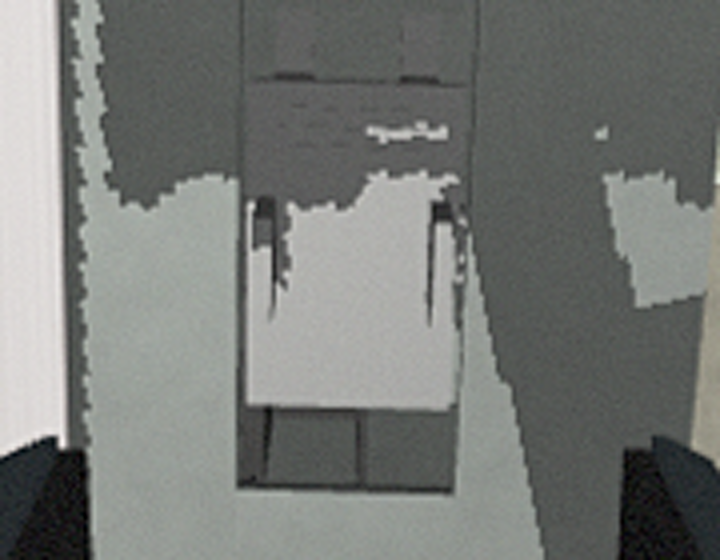

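The crop shows the well at columns 240–474 at the top (row 0) and 238–453 at the bottom (row 488). The plate runs from row 82 to row 405, and at its bottom edge spans columns 247–450.

Run:
```python
from h import *
import pickle
f=pickle.load(open('w1.pkl','rb'))
s=monitor.get_state();p=s['ee_pos'];R=s['orientation']
g=lambda q,z=55:(R.T@(onplane(f,q[0]/4+240,q[1]/4+160,z)-p))[:2]
for n,a,b in[('well top',(242,0),(476,0)),('well bot',(238,488),(453,488)),('plate bot',(247,405),(450,408)),('plate top',(245,80),(469,86))]:
    A,B=g(a),g(b);print(n,A.round(1),B.round(1),((A+B)/2).round(1))
print('upright ends at z75',g((265,200),75),g((441,203),75), g((265,200),55),g((441,203),55))
print('slit', g((272,320)),g((430,325)),)
```

```text
well top [ 49. -21.] [49.  25.8] [49.   2.4]
well bot [-56.5 -23.8] [-56.5  23.3] [-56.5  -0.3]
plate bot [-37.2 -21.5] [-37.8  22.3] [-37.5   0.4]
plate top [ 33.  -20.7] [31.8 24.8] [32.4  2.1]
upright ends at z75 [ 12.61356374 -15.89174708] [12.0568483  18.41070865] [  8.06090299 -16.98064504] [ 7.46812819 19.54363613]
slit [-17.97904131 -15.87434365] [-19.05160201  17.66758851]
```

```bash
python3 -m handwheel '[{"travel":[-0.0025,-0.0028,0],"yaw":0.025,"claw":0.66},{"travel":[0,0,0.03],"yaw":0,"claw":0.66},{"travel":[0,0,0.04],"yaw":0,"claw":0.66},{"travel":[0,0,0.04],"yaw":0,"claw":0.66},{"travel":[0,0,0.018],"yaw":0,"claw":0.66},{"travel":[0,0,0],"yaw":0,"claw":0.66},{"travel":[0,0,0],"yaw":0,"claw":0.66}]' 12
python3 - <<'E'
from h import *
import pickle
f=grab('wrist'); pickle.dump(f,open('w2.pkl','wb'))
s=monitor.get_state();p=s['ee_pos'];R=s['orientation'];print(p)
for y in(-30,0,30):print(y,proj(f,p+R@[0,y,0]),proj(f,p+R@[0,y,p[2]-75]))
cv2.imwrite('pics/w2.png',cv2.cvtColor(cv2.resize(f['img'][150:400,200:460],None,fx=3,fy=3,interpolation=2)[:600,:780],cv2.COLOR_RGB2BGR))
E
```

```text
clock: 3.02
ee_pos: [488.7, -13.1, 86.8]
orientation: [[0.971, -0.24, 0.002], [-0.24, -0.971, -0.0], [0.002, -0.0, -1.0]]
force: [-0.2, 0.4, -0.6]
grip_width: 60.3
grip_force: 0.0
[488.85776683 -13.08627948  87.06101428]
-30 [[260.54773442 303.7632597 ]] [[264.46532279 292.80818659]]
0 [[325.69534931 303.79252721]] [[325.82248068 292.83755314]]
30 [[390.82021697 303.82178449]] [[387.1594609  292.86691004]]
```

View pics/w2.png

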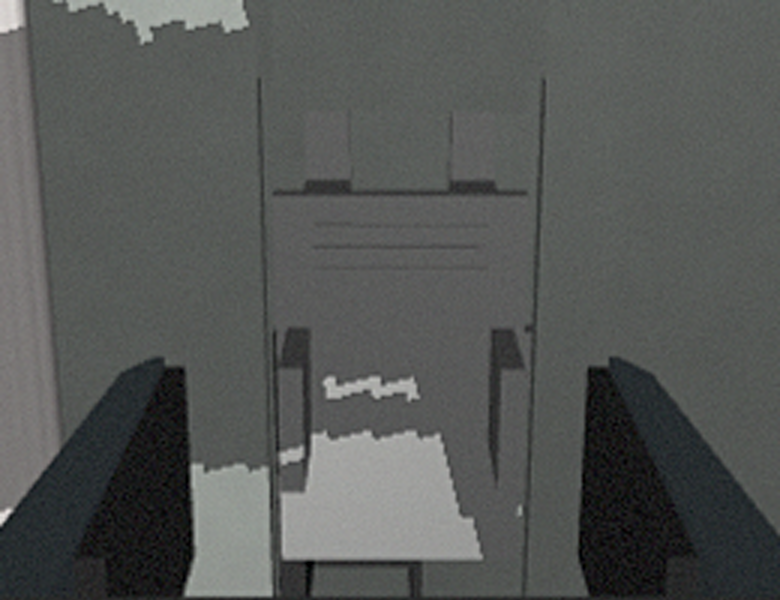

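The uprights' tops are at crop columns 280–525 (mid 402) and rows 367–490, and the finger pads are at 186–588 (mid 387). The TCP is therefore about 2.8 mm to the +y side, and the target is 4 mm. I'll shift 1 mm, go down and pinch.

```bash
python3 -m handwheel '[{"travel":[0,-0.001,0.01],"yaw":0,"claw":0.66},{"travel":[0,0,0.01],"yaw":0,"claw":0.66},{"travel":[0,0,0.009],"yaw":0,"claw":0.66},{"travel":[0,0,0],"yaw":0,"claw":0.56},{"travel":[0,0,0],"yaw":0,"claw":0.5}]' 12
python3 -m handwheel '[{"travel":[0,0,0],"yaw":0,"claw":0.47},{"travel":[0,0,0],"yaw":0,"claw":0.44},{"travel":[0,0,0],"yaw":0,"claw":0.41},{"travel":[0,0,0],"yaw":0,"claw":0.39}]' 12
python3 -m handwheel '[{"travel":[0,0,0],"yaw":0,"claw":0.37},{"travel":[0,0,0],"yaw":0,"claw":0.35},{"travel":[0,0,0],"yaw":0,"claw":0.33},{"travel":[0,0,0],"yaw":0,"claw":0.31},{"travel":[0,0,0],"yaw":0,"claw":0.3}]' 12
```

```text
clock: 3.7
ee_pos: [488.1, -12.1, 56.8]
orientation: [[0.971, -0.24, -0.0], [-0.24, -0.971, -0.0], [-0.0, 0.0, -1.0]]
force: [-0.1, -0.3, 0.3]
grip_width: 46.3
grip_force: 0.3
clock: 4.2
ee_pos: [488.4, -11.8, 57.1]
orientation: [[0.971, -0.24, 0.001], [-0.24, -0.971, 0.001], [0.0, -0.001, -1.0]]
force: [-0.0, 0.9, 0.6]
grip_width: 35.9
grip_force: 5.9
clock: 4.82
ee_pos: [488.4, -12.0, 57.1]
orientation: [[0.971, -0.24, 0.001], [-0.24, -0.971, 0.0], [0.001, -0.0, -1.0]]
force: [0.6, 0.6, 2.4]
grip_width: 31.6
grip_force: 12.0
```

The pinch holds at 31.6 mm and 12 N with almost no side load. Now the slide, in small steps.

```bash
python3 -m handwheel '[{"travel":[-0.0005,0,0],"yaw":0,"claw":0.3},{"travel":[-0.0005,0,0],"yaw":0,"claw":0.3},{"travel":[-0.0005,0,0],"yaw":0,"claw":0.3}]'; python3 -m handwheel '[{"travel":[-0.0005,0,0],"yaw":0,"claw":0.3},{"travel":[-0.0005,0,0],"yaw":0,"claw":0.3},{"travel":[-0.0005,0,0],"yaw":0,"claw":0.3}]'
```

```text
clock: 5.2
ee_pos: [487.1, -12.0, 57.1]
orientation: [[0.971, -0.24, 0.001], [-0.24, -0.971, -0.001], [0.001, 0.0, -1.0]]
force: [1.1, -0.3, 2.2]
grip_width: 31.3
grip_force: 12.0
clock: 5.58
ee_pos: [485.6, -11.5, 57.1]
orientation: [[0.971, -0.24, 0.001], [-0.24, -0.971, -0.0], [0.001, 0.0, -1.0]]
force: [2.1, -0.6, 3.3]
grip_width: 31.7
grip_force: 12.0
```

```bash
python3 -m handwheel '[{"travel":[-0.0005,0,-0.0002],"yaw":0,"claw":0.3},{"travel":[-0.0005,0,0],"yaw":0,"claw":0.3}]'; python3 -m handwheel '[{"travel":[-0.0005,0,0],"yaw":0,"claw":0.3},{"travel":[-0.0005,0,0],"yaw":0,"claw":0.3}]'
```

```text
clock: 5.82
ee_pos: [484.1, -11.1, 57.1]
orientation: [[0.971, -0.24, -0.0], [-0.24, -0.971, -0.0], [-0.0, 0.0, -1.0]]
force: [1.4, -0.3, 1.7]
grip_width: 31.5
grip_force: 12.0
clock: 6.08
ee_pos: [483.9, -11.1, 57.1]
orientation: [[0.971, -0.24, 0.001], [-0.24, -0.971, -0.0], [0.001, 0.0, -1.0]]
force: [4.5, -0.9, -0.1]
grip_width: 31.7
grip_force: 12.0
```

```bash
python3 -m handwheel '[{"travel":[-0.0005,0,0],"yaw":0,"claw":0.3},{"travel":[-0.0005,0,0],"yaw":0,"claw":0.3}]'
```

```text
clock: 6.32
ee_pos: [483.7, -11.0, 57.3]
orientation: [[0.971, -0.24, 0.003], [-0.24, -0.971, -0.001], [0.003, -0.0, -1.0]]
force: [5.0, -2.3, -1.6]
grip_width: 31.8
grip_force: 12.0
```

Motion has stalled at about 4.7 mm while the force rises to about 5 N, so this is the stop. I'll ease off and try a gentle lift.

```bash
python3 -m handwheel '[{"travel":[0.0006,0,0],"yaw":0,"claw":0.3},{"travel":[0.0006,0,0],"yaw":0,"claw":0.3}]'; python3 -m handwheel '[{"travel":[0,0,-0.0005],"yaw":0,"claw":0.3},{"travel":[0,0,-0.0005],"yaw":0,"claw":0.3}]'
```

```text
clock: 6.58
ee_pos: [483.8, -11.1, 57.1]
orientation: [[0.971, -0.24, 0.001], [-0.24, -0.971, -0.0], [0.001, 0.0, -1.0]]
force: [3.8, -1.9, -0.2]
grip_width: 31.5
grip_force: 12.0
clock: 6.82
ee_pos: [483.7, -11.0, 57.8]
orientation: [[0.971, -0.24, 0.0], [-0.24, -0.971, -0.0], [0.0, -0.0, -1.0]]
force: [5.3, -1.8, -3.9]
grip_width: 32.0
grip_force: 12.0
```

```bash
python3 -m handwheel '[{"travel":[0,0,0],"yaw":0,"claw":0.3},{"travel":[0,0,0],"yaw":0,"claw":0.3}]'; python3 -m handwheel '[{"travel":[0.0007,0,0],"yaw":0,"claw":0.3},{"travel":[0,0,0],"yaw":0,"claw":0.3}]'
```

```text
clock: 7.08
ee_pos: [483.8, -11.0, 57.9]
orientation: [[0.971, -0.24, 0.001], [-0.24, -0.971, -0.0], [0.001, -0.0, -1.0]]
force: [5.3, -1.2, -3.0]
grip_width: 32.1
grip_force: 12.0
clock: 7.32
ee_pos: [483.8, -11.0, 57.9]
orientation: [[0.971, -0.24, -0.001], [-0.24, -0.971, 0.0], [-0.001, 0.0, -1.0]]
force: [2.8, -0.8, -3.1]
grip_width: 31.8
grip_force: 12.0
```

```bash
python3 -m handwheel '[{"travel":[0.0005,0,0],"yaw":0,"claw":0.3},{"travel":[0,0,0],"yaw":0,"claw":0.3}]'; python3 -m handwheel '[{"travel":[0,0,-0.0005],"yaw":0,"claw":0.3},{"travel":[0,0,0],"yaw":0,"claw":0.3}]'
python3 - <<'E'
from h import *
import pickle
f=grab('wrist'); pickle.dump(f,open('w3.pkl','wb'))
cv2.imwrite('pics/w3.png',cv2.cvtColor(cv2.resize(f['img'][150:350,200:460],None,fx=3,fy=3,interpolation=2)[:600,:780],cv2.COLOR_RGB2BGR))
E
```

```text
clock: 7.58
ee_pos: [483.9, -11.1, 57.9]
orientation: [[0.971, -0.24, -0.002], [-0.24, -0.971, 0.0], [-0.002, 0.0, -1.0]]
force: [2.0, -0.7, -2.0]
grip_width: 31.8
grip_force: 12.0
clock: 7.82
ee_pos: [483.9, -11.2, 58.5]
orientation: [[0.971, -0.24, -0.002], [-0.24, -0.971, 0.0], [-0.002, 0.0, -1.0]]
force: [0.3, -0.5, -1.3]
grip_width: 31.5
grip_force: 12.0
```

View pics/w3.png

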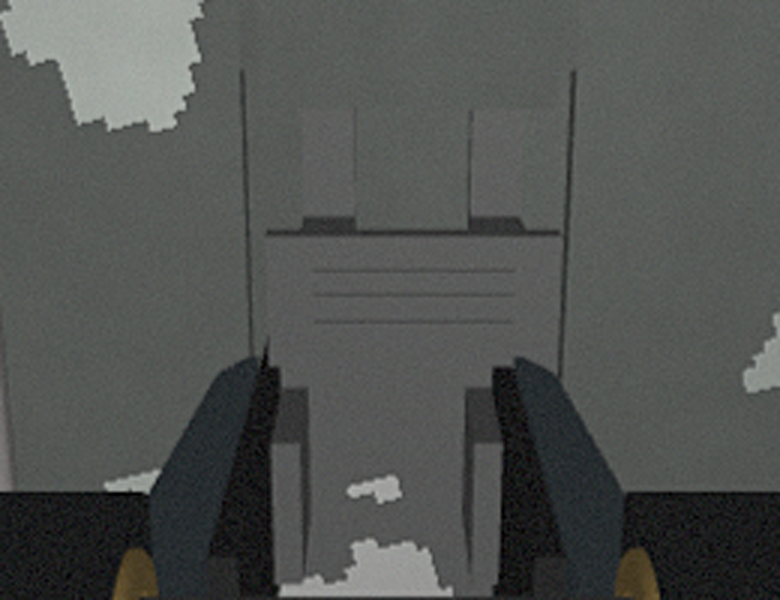

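The crop shows the cover pinched between the pads, with both toes visible at (328,160) and (495,160) ahead of its front edge. The vertical load has dropped to about its weight, so I'll keep lifting gently.

```bash
python3 -m handwheel '[{"travel":[0,0,-0.0005],"yaw":0,"claw":0.3},{"travel":[0,0,-0.0005],"yaw":0,"claw":0.3},{"travel":[0,0,0],"yaw":0,"claw":0.3}]'
```

```text
clock: 8.25
ee_pos: [484.3, -11.2, 59.6]
orientation: [[0.971, -0.24, -0.001], [-0.24, -0.971, -0.0], [-0.001, 0.0, -1.0]]
force: [-1.1, -0.2, -0.6]
grip_width: 31.9
grip_force: 12.0
```

```bash
python3 -m handwheel '[{"travel":[0,0,-0.001],"yaw":0,"claw":0.3},{"travel":[0,0,-0.001],"yaw":0,"claw":0.3},{"travel":[0,0,0],"yaw":0,"claw":0.3}]'
```

```text
clock: 8.62
ee_pos: [484.7, -11.3, 61.7]
orientation: [[0.971, -0.24, 0.0], [-0.24, -0.971, -0.0], [0.0, 0.0, -1.0]]
force: [0.4, 0.5, -1.2]
grip_width: 31.5
grip_force: 12.0
```

```bash
python3 -m handwheel '[{"travel":[0,0,-0.0015],"yaw":0,"claw":0.3},{"travel":[0,0,-0.0015],"yaw":0,"claw":0.3},{"travel":[0,0,0],"yaw":0,"claw":0.3}]'
```

```text
clock: 9.0
ee_pos: [484.8, -11.3, 64.8]
orientation: [[0.971, -0.24, 0.0], [-0.24, -0.971, -0.0], [0.0, -0.0, -1.0]]
force: [0.3, 0.5, -1.0]
grip_width: 31.6
grip_force: 12.0
```

```bash
python3 -m handwheel '[{"travel":[0,0,-0.005],"yaw":0,"claw":0.3},{"travel":[0,0,-0.01],"yaw":0,"claw":0.3},{"travel":[0,0,-0.02],"yaw":0,"claw":0.3},{"travel":[0,0,-0.02],"yaw":0,"claw":0.3},{"travel":[0,0,-0.015],"yaw":0,"claw":0.3},{"travel":[0,0,-0.01],"yaw":0,"claw":0.3},{"travel":[0,0,0],"yaw":0,"claw":0.3}]'
```

```text
clock: 9.88
ee_pos: [485.1, -11.3, 145.3]
orientation: [[0.971, -0.24, 0.001], [-0.24, -0.971, -0.0], [0.001, -0.0, -1.0]]
force: [0.9, 0.0, -1.0]
grip_width: 31.4
grip_force: 12.0
```

```bash
python3 -m handwheel '[{"travel":[0.0065,0.013,0],"yaw":0,"claw":0.3},{"travel":[0.015,0.03,0],"yaw":0,"claw":0.3},{"travel":[0.017,0.034,0],"yaw":0,"claw":0.3},{"travel":[0.017,0.034,0],"yaw":0,"claw":0.3},{"travel":[0.017,0.034,0],"yaw":0,"claw":0.3},{"travel":[0.017,0.034,0],"yaw":0,"claw":0.3},{"travel":[0.017,0.034,0],"yaw":0,"claw":0.3},{"travel":[0.015,0.03,0],"yaw":0,"claw":0.3},{"travel":[0.010,0.020,0],"yaw":0,"claw":0.3},{"travel":[0.005,0.010,0],"yaw":0,"claw":0.3}]'
python3 -m handwheel '[{"travel":[0,0,0],"yaw":-0.06,"claw":0.3},{"travel":[0,0,0],"yaw":-0.06,"claw":0.3},{"travel":[0,0,0],"yaw":-0.06,"claw":0.3},{"travel":[0,0,0],"yaw":-0.06,"claw":0.3},{"travel":[0,0,0],"yaw":0,"claw":0.3}]'
python3 - <<'E'
from h import *
f=grab('wrist');g=grab('side')
a=f['img'][100:400,120:560];b=g['img'][100:300,300:500]
b=cv2.resize(b,(300,300))
cv2.imwrite('pics/w4.png',cv2.cvtColor(np.hstack([a,b]),cv2.COLOR_RGB2BGR))
E
```

```text
clock: 11.12
ee_pos: [551.4, -310.2, 143.8]
orientation: [[0.971, -0.241, -0.001], [-0.241, -0.971, 0.001], [-0.001, -0.0, -1.0]]
force: [-0.5, 0.5, -0.6]
grip_width: 31.8
grip_force: 12.0
clock: 11.75
ee_pos: [551.6, -308.3, 144.6]
orientation: [[1.0, -0.002, -0.0], [-0.002, -1.0, 0.0], [-0.0, -0.0, -1.0]]
force: [0.5, 0.1, -1.4]
grip_width: 31.6
grip_force: 12.0
```

View pics/w4.png

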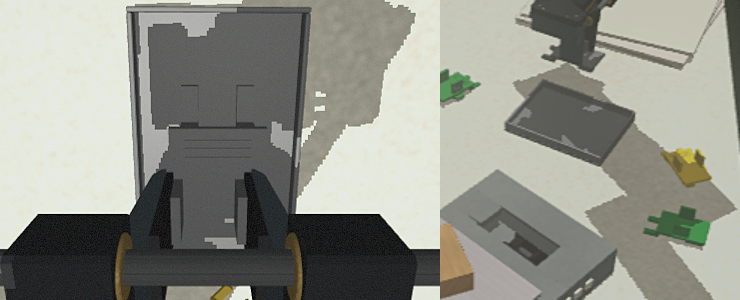

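The wrist view shows the cover held level between the pads over the tray, and the side view shows the scale's opening empty. Lowering now.

```bash
python3 -m handwheel '[{"travel":[0,0,0.01],"yaw":0,"claw":0.3},{"travel":[0,0,0.025],"yaw":0,"claw":0.3},{"travel":[0,0,0.03],"yaw":0,"claw":0.3},{"travel":[0,0,0.025],"yaw":0,"claw":0.3},{"travel":[0,0,0.015],"yaw":0,"claw":0.3},{"travel":[0,0,0.01],"yaw":0,"claw":0.3},{"travel":[0,0,0],"yaw":0,"claw":0.3}]'; python3 -m handwheel '[{"travel":[0,0,0.002],"yaw":0,"claw":0.3},{"travel":[0,0,0.001],"yaw":0,"claw":0.3},{"travel":[0,0,0],"yaw":0,"claw":0.3}]'; python3 -m handwheel '[{"travel":[0,0,0.001],"yaw":0,"claw":0.3},{"travel":[0,0,0.0005],"yaw":0,"claw":0.3},{"travel":[0,0,0],"yaw":0,"claw":0.3}]'
```

```text
clock: 12.72
ee_pos: [551.6, -308.9, 29.2]
orientation: [[1.0, -0.002, -0.001], [-0.002, -1.0, 0.0], [-0.001, -0.0, -1.0]]
force: [-0.3, 0.0, -0.4]
grip_width: 31.6
grip_force: 12.0
clock: 13.1
ee_pos: [551.9, -309.1, 27.1]
orientation: [[1.0, -0.002, 0.001], [-0.002, -1.0, -0.0], [0.001, 0.0, -1.0]]
force: [1.3, -0.2, -0.5]
grip_width: 31.8
grip_force: 12.0
clock: 13.48
ee_pos: [551.7, -309.0, 25.1]
orientation: [[1.0, -0.002, -0.0], [-0.002, -1.0, -0.0], [-0.0, 0.0, -1.0]]
force: [-0.6, -0.3, -2.0]
grip_width: 32.1
grip_force: 12.0
```

```bash
python3 -m handwheel '[{"travel":[0,0,0.001],"yaw":0,"claw":0.3},{"travel":[0,0,0.001],"yaw":0,"claw":0.3},{"travel":[0,0,0],"yaw":0,"claw":0.3}]'; python3 -m handwheel '[{"travel":[0,0,0.0005],"yaw":0,"claw":0.3},{"travel":[0,0,0.0005],"yaw":0,"claw":0.3},{"travel":[0,0,0],"yaw":0,"claw":0.3}]'
```

```text
clock: 13.85
ee_pos: [551.6, -309.0, 23.0]
orientation: [[1.0, -0.002, -0.0], [-0.002, -1.0, 0.0], [-0.0, -0.0, -1.0]]
force: [-0.9, 0.8, -0.7]
grip_width: 31.5
grip_force: 12.0
clock: 14.22
ee_pos: [551.7, -309.1, 22.3]
orientation: [[1.0, -0.002, 0.0], [-0.002, -1.0, -0.0], [0.0, 0.0, -1.0]]
force: [-0.7, 0.2, 0.3]
grip_width: 31.6
grip_force: 12.0
```

```bash
python3 -m handwheel '[{"travel":[0,0,0.0005],"yaw":0,"claw":0.3},{"travel":[0,0,0.0003],"yaw":0,"claw":0.3},{"travel":[0,0,0],"yaw":0,"claw":0.3}]'
```

```text
clock: 14.6
ee_pos: [551.7, -309.0, 22.1]
orientation: [[1.0, -0.002, 0.0], [-0.002, -1.0, -0.0], [0.0, 0.0, -1.0]]
force: [-1.9, 0.8, 5.0]
grip_width: 31.5
grip_force: 12.0
```

Contact at 5 N, so the cover is seated on the floor. I'll release it in steps and rise.

```bash
python3 -m handwheel '[{"travel":[0,0,-0.0003],"yaw":0,"claw":0.36},{"travel":[0,0,0],"yaw":0,"claw":0.39},{"travel":[0,0,0],"yaw":0,"claw":0.42},{"travel":[0,0,0],"yaw":0,"claw":0.46},{"travel":[0,0,0],"yaw":0,"claw":0.55},{"travel":[0,0,0],"yaw":0,"claw":0.65},{"travel":[0,0,0],"yaw":0,"claw":0.65}]'; python3 -m handwheel '[{"travel":[0,0,-0.005],"yaw":0,"claw":0.65},{"travel":[0,0,-0.015],"yaw":0,"claw":0.65},{"travel":[0,0,-0.03],"yaw":0,"claw":0.65},{"travel":[0,0,-0.04],"yaw":0,"claw":0.65},{"travel":[0,0,-0.04],"yaw":0,"claw":0.65},{"travel":[-0.03,0,-0.03],"yaw":0,"claw":0.65},{"travel":[-0.03,0,0],"yaw":0,"claw":0.65},{"travel":[0,0,0],"yaw":0,"claw":0.65},{"travel":[0,0,0],"yaw":0,"claw":0.65}]'
python3 - <<'E'
from h import *
f=grab('wrist');g=grab('side')
a=f['img'][60:360,120:560];b=cv2.resize(g['img'][100:300,300:500],(300,300))
cv2.imwrite('pics/w5.png',cv2.cvtColor(np.hstack([a,b]),cv2.COLOR_RGB2BGR))
E
```

```text
clock: 15.48
ee_pos: [551.5, -308.7, 21.3]
orientation: [[1.0, -0.002, -0.001], [-0.002, -1.0, 0.0], [-0.001, -0.0, -1.0]]
force: [0.8, -0.4, -0.1]
grip_width: 59.6
grip_force: 0.0
clock: 16.6
ee_pos: [492.4, -309.1, 182.4]
orientation: [[1.0, -0.002, 0.002], [-0.002, -1.0, -0.001], [0.002, 0.001, -1.0]]
force: [-0.1, -0.4, -0.3]
grip_width: 59.2
grip_force: 0.0
```

View pics/w5.png

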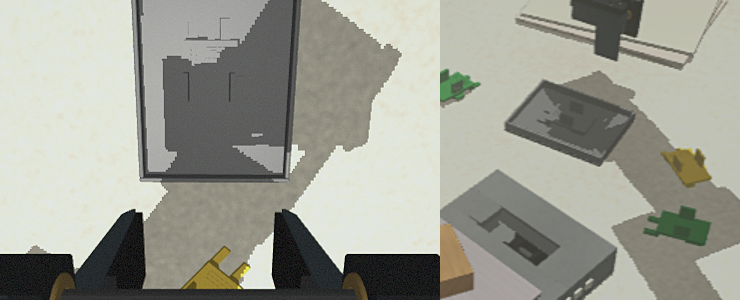

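The cover lies flat and upright inside the tray, at about (210,80) in the left crop. The gripper is clear and the rest of the bench in view is undisturbed.

```bash
python3 -c "
from rig import robot
print(robot.finish_job())"
```

```text
the job is handed in; nothing more can be done
None
```

The battery cover is off the scale and lying flat, right way up, in the grey tray; nothing was forced or crushed as far as the readings show, and the job was handed in about 17 s into the 64 s limit.

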